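Clamp a board blank with the guarded knob of an assembly jig

TASK

Slide the small board along its fence in the jig until its end sits home against the aluminium end stop, pushing gently, and only then reach into the yellow guard ring and turn the red knob clockwise, re-gripping as needed, until the clamp pad holds the board against the fence with a light firm pressure of about 15 newtons. Too loose is useless and overtightening bruises the wood, so feel for it; do not lean on the guard ring, leave the other things alone, and let go with the board clamped and still home.

Things in the scene. Friction and masses are not known exactly. Their poses are not given: they have to be found in the camera images.
- jig: Fixed clamping jig on a 270 x 290 mm plywood bed, top 15 mm above the table (z 0), turned up to 20 deg. Its axes: x towards the end stop, y towards the fence, z up; origin at table height. Bed spans x -175 to +95, y -172 to +117 mm. Grey clamp housing 110 x 100 mm, top 32 mm above table, centred x 0, y -115 mm; its black pad (50 mm along x, 18 high, at x 0) moves to +y onto the board's long edge.
- fence: Fixed dark wooden fence along the jig's +y edge, 210 x 15 mm, 16 mm high above the bed. Its frame is the jig's frame; its inner face is the plane y = +95 mm.
- stop: Fixed aluminium end stop at the jig's +x end, 14 x 85 mm, 16 mm high above the bed. Its frame is the jig's frame; the face that meets the board's end is the plane x = +70 mm.
- home (a point): Where the centre of the board belongs: in the jig's frame at x 0, y 50, z 26 mm, axes as the jig's. With its end against the stop the board's centre lies at x = 0 of this frame, and against the fence at y = 0.
- board_center (a point): Centre of the loose board blank, pale wood with a dark stripe, 140 (its x) x 90 (y) x 22 mm, 0.2 to 0.45 kg, four white feet (16 mm wide, 6 high) on top near its corners. Axes as the jig's. Starts flat on the bed, about 1 mm from the fence, 15 to 35 mm short of the stop (towards the jig's -x), that near end face free to be pushed with 1 to 3 N.
- knob_grip (a point): Point on the axis of the red knob, 58 mm above the table, where to grip. The knob is an upright bar 44 mm long (this point's x), 14 mm thick (y: grip across this), from 38 to 68 mm above the table; a white line on top marks the +x half. It stands central in the guard ring. Under the bar is a disc 40 mm wide, top 38 mm above the table; the well's floor round it is at 32 mm.
- knob (a joint): Turn of the knob in rad, grows clockwise from above; starts at 0 to 0.6, range 0 to 5. Drives the pad 8 mm per rad. Friction 0.22 N m (it may act either way once you stop); stays where left. The pad starts 5 to 23 mm off the board by a hidden setting. It is sprung 6 N/mm: once it presses board to fence, each 0.1 rad adds 4.8 N, and each N shifts the moment 0.008 N m from that felt when free.
- guard: Fixed yellow round guard ring around the knob, centred at x 0, y -115 mm of the jig: inner diameter 84 mm, outer 93 mm, from 32 to 80 mm above the table, 12 mm higher than the knob. Its origin is on its axis at its lower rim. A fully open gripper may not fit inside: narrow the opening to about 35 mm first.
- tub: White plastic tub standing on the table beyond the fence, 90 mm across, 75 mm high, origin at the centre of its underside; leave it alone.
- drill: Blue cordless drill lying on its side beyond the clamp housing, about 165 x 190 x 54 mm, origin on the table near its middle; leave it alone.
- fastener_case: Small clear case of fasteners on the table beyond the end stop, 70 x 55 x 20 mm, origin at the centre of its underside; leave it alone.
Not all that is in view belongs to the job. What is shaped like the part that bears board_center but turquoise is not meant.

How it is judged (in metres and radians):
On the way, in this order (a step that is already met when the one before it is completed fails the run):
1. the board sits home against the end stop (within 3 mm), not yet clamped (x of board_center in the frame of home above -0.003 m and contact force between fence and board below 5 N), for 0.2 s.
2. the clamp holds the board against the fence with at least 8 N (contact force between fence and board above 8 N), for 0.2 s.
At the end, for the whole second after the job is handed in: The board lies flat on the bed within 3 mm of the end stop and square (0.03 rad) to the fence, pressed against the fence by the clamp with 8 to 25 N, with board and knob at rest (x of board_center in the frame of home above -0.003 m and angle between the x axis of board_center and the x axis of home, either way round below 0.03 rad and z of board_center in the frame of home below 0.002 m and contact force between fence and board between 8 and 25 N and linear speed of board below 0.01 m/s and velocity of joint knob between -0.05 and 0.05 rad/s); the robot touches nothing.
It fails at once if the fingers pushed the board with more than 40 N (contact force between the fingers and board above 40 N).
It fails at once if the board was overtightened (more than 32 N on the fence) (contact force between fence and board above 32 N).
It fails at once if the robot leaned on the guard ring with more than 20 N (contact force between anything else and guard above 20 N).
It fails at once if the tub, drill or fastener case was moved more than 20 mm (distance of any of tub, drill, fastener_case from where it was at the start of the episode above 0.02 m).
It also fails if it takes over 72 s, if anything falls off the work surface, if the arm or the gripper's body presses on something with over 40 N, if the wrist force passes 120 N, or if a joint passes its speed limit or range.

ROBOT

A 6-joint arm with a two-finger parallel gripper is mounted at the origin on the work surface. World frame = base frame: x ahead of the robot, y to its left, z up, the work surface at z = 0. Lengths are in mm, angles in rad, forces in N, time in s.
With the tool pointing down it reaches from about 325 to 925 mm from the base axis. Payload 3.1 kg.
Tool frame: the origin (TCP) lies at the very end of the fingers, on their centre line; the grasp point (between the pads) lies 19 mm behind it; z points along the fingers, y is the direction in which the jaws open and shut (so a half turn about z gives the same grasp; the last joint's range is limited). The gripper opens to 85 mm and grips with 20 to 120 N. Pads are 22 mm wide; open, the fingers measure 114 mm over their backs; the gripper's body (76 mm by 85 mm) begins 54 mm behind the grasp point. The pads swing forward as they close: fully open they stand 13 mm farther back than shut.
Start: joints at [-1.237, 0.217, 1.613, -0, 1.311, -0.112], TCP at [269.509, -563.919, 231.3] pointing down, gripper open.
Joint ranges: [-2.75, 2.75], [-0.78, 2.1], [0.31, 2.55], [-1.13, 4.27], [0.13, 2.63], [-2.58, 2.58]. Speed limits (rad/s): [2.79, 2.79, 3.14, 3.14, 3.14, 3.14].

INTERFACE

Orientations are given as a unit quaternion [w, x, y, z].
In Python, from workcell import read_state, snapshot, finish_job gives the robot as it stands.
- The arm moves only by the shell command python3 -m pendant 'ROWS' [OPENING] [FORCE]. ROWS is JSON, one flat list of numbers, 6 for each row, row after row: the shift along the world's x, y, z as a fraction of full scale, then the turn, a rotation vector about the world's x, y, z as a fraction of full scale. In form: [tx, ty, tz, rx, ry, rz, tx, ty, tz, rx, ry, rz, ...]. A call has exactly 8 rows; each row shifts and turns the pose as measured when the row begins; what a row does not reach is not made up. Full scale, the value 1, is 300 mm for a shift and 2 rad for a turn. A row lasts 1/10 s, in which the tool goes at most 50 mm and 8.59 degrees, less where a joint would pass 70% of its speed; a pose out of reach is approached as far as the arm can. A call with a number of a shift or a turn outside -1 to 1 is refused whole. A call with a gripper value outside its range is refused whole. OPENING is the closure, from -1 (fully open) to 1 (shut), set as the call begins (- or left out, the last holds). The fingers move at their own pace and stop on an object; FORCE is the grip in N (left out, the last holds). Time passes only in rows, so rows that do not move let the fingers close, or fill a call up. It gives the time, the measured TCP pose, the force and the opening at its end, in the units of the state.
- read_state(): the state, without advancing time (a new reading comes with each control period).
- snapshot(name): name is "scene" or "side" or "wrist"; returns a dict with "color" (400x640x3 uint8, red, green, blue), "intrinsics" (3x3 intrinsics, pixels), "R" (3x3) and "t" (3): a world point X has camera coordinates R X + t. Camera axes: x right, y down, z forward; pixel columns grow to the right and rows downward; lengths in mm; the calibration is good to about 2 mm. A picture is of the moment at which its call begins. There is no depth.
- finish_job(): hands the job in, once; it reports no verdict.
The state is a dict: "t": time; "q": joint angles; "joint_velocities": joint speeds; "joint_efforts": joint torques, N m; "tcp_pos": TCP position; "tcp_rot": TCP orientation; "force": force on the tool from outside, world axes, zero at the start; "moment": the same for the moment, N m; "opening": opening from 0.0 (shut) to 1.0 (fully open).
Only numpy, scipy, OpenCV 4.12 (cv2) and the standard library are available. Lean on these libraries where they do the work, as an engineer would, in place of code of your own. Each camera call takes 0.05 s, during which the arm holds its last target.

## Working session

There is one attempt and no reset: what is moved stays moved. The work goes in short steps, Python scripts to look and compute and a shell command to move; the robot and the scene stay as the last step left them, time stands still between calls to the robot, and variables do not carry over. Pictures are saved under pics/ and viewed, and the job is handed in when it is done.

```bash
ls; mkdir -p pics; cat > h.py <<'E'
import numpy as np, cv2
from workcell import read_state, snapshot, finish_job
def save(n,f):
    s=snapshot(n); cv2.imwrite(f'pics/{f}.png',s['color'][:,:,::-1]); np.savez(f'pics/{f}.npz',**{k:np.array(v) for k,v in s.items()}); return s
def ray(f,u,v,z):
    s=np.load(f'pics/{f}.npz'); K,R,t=s['intrinsics'],s['R'],s['t']
    c=-R.T@t; d=R.T@np.linalg.solve(K,[u,v,1]); return c+d*(z-c[2])/d[2]
def proj(f,X):
    s=np.load(f'pics/{f}.npz'); p=s['intrinsics']@(s['R']@np.array(X,float)+s['t']); return p[:2]/p[2]
E
python3 - <<'E'
from h import *
for n in ['scene','side','wrist']: s=save(n,n+'0'); print(n,-s['R'].T@s['t'])
print(read_state())
E
```

```text
pics
scene [1193.74768855 -173.76518251  918.89971896]
side [443.58685922 650.41965056 566.9481924 ]
wrist [ 336.92739072 -531.40756333  371.90522208]
{'t': 0.15, 'q': array([-1.23721736e+00,  2.17587068e-01,  1.61457159e+00,  2.87739547e-05,
        1.31131207e+00, -1.12220715e-01]), 'joint_velocities': array([ 0.00103722, -0.00198631, -0.0049403 ,  0.00063482, -0.00053901,
       -0.00062248]), 'joint_efforts': array([-6.34471489e-04, -3.97445691e+01, -3.04417562e+01, -1.06925506e-04,
        5.85337155e-03, -6.16260706e-06]), 'tcp_pos': array([ 269.29714672, -563.31396835,  230.26125233]), 'tcp_rot': array([-9.34824139e-04,  9.75260905e-01,  2.21054939e-01, -8.99026298e-05]), 'force': array([-0.26314773, -0.53027939, -1.06016947]), 'moment': array([0.02726634, 0.03647187, 0.0013686 ]), 'opening': 1.000176825194047}
```

View pics/scene0.png

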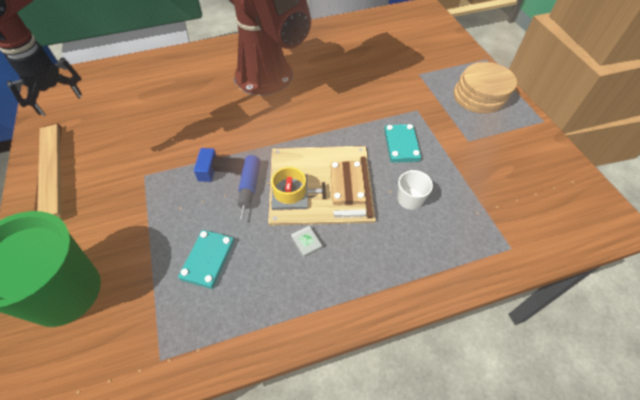

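View pics/side0.png

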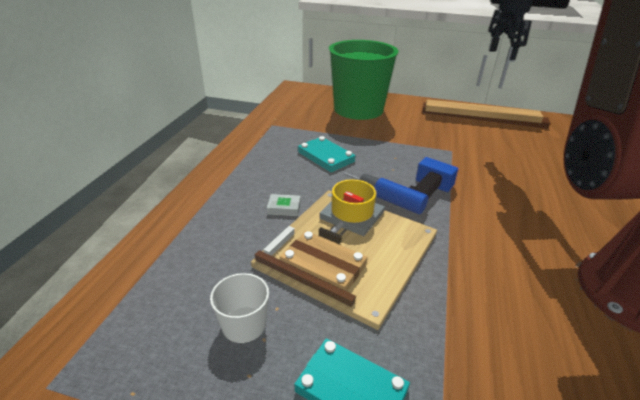

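View pics/wrist0.png

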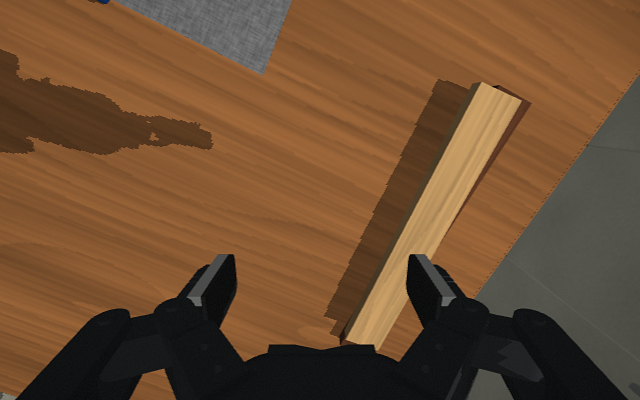

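```bash
python3 - <<'E'
from h import *
a=cv2.imread('pics/scene0.png')[130:240,255:400]; cv2.imwrite('pics/c1.png',cv2.resize(a,None,fx=5.4,fy=5.4,interpolation=cv2.INTER_CUBIC))
a=cv2.imread('pics/side0.png')[170:330,240:450]; cv2.imwrite('pics/c2.png',cv2.resize(a,None,fx=3.7,fy=3.7,interpolation=cv2.INTER_CUBIC))
E
```

```text
(no output)
```

View pics/c1.png

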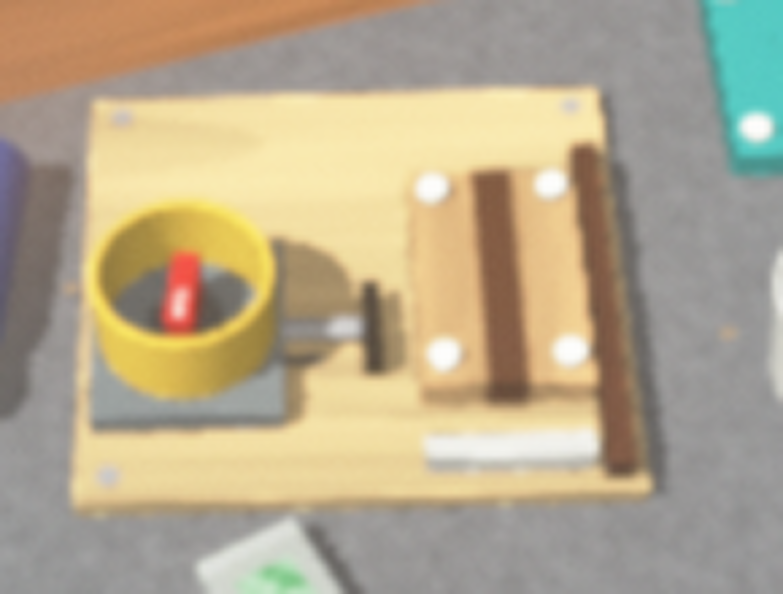

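View pics/c2.png

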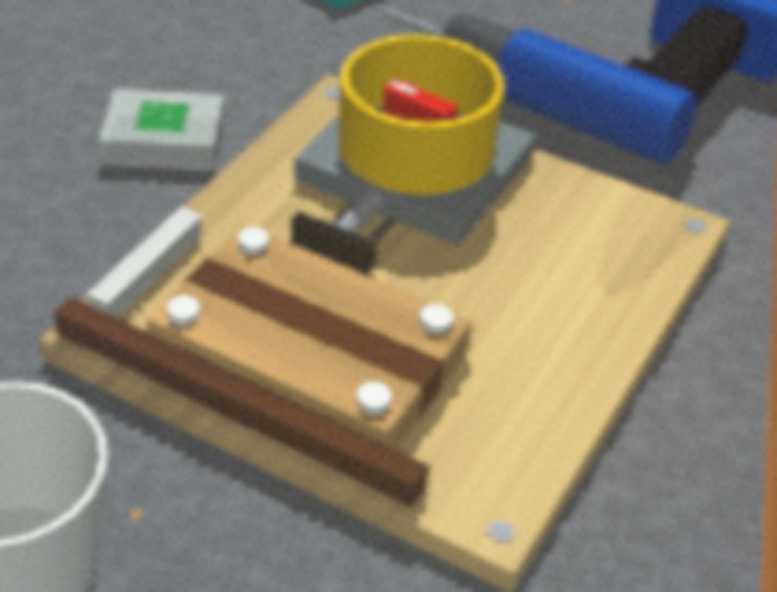

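```bash
cat > fit.py <<'E'
from h import *
from scipy.optimize import least_squares
J=[(-175,-172,15),(-175,117,15),(95,-172,15),(95,117,15)]
A=[(92,100),(600,88),(74,500),(652,486)]; B=[(728,222),(513,573),(330,76),(42,338)]
obs=[('scene0',(255+u/5.4-.4,130+v/5.4-.4),j) for (u,v),j in zip(A,J)]+[('side0',(240+u/3.7-.4,170+v/3.7-.4),j) for (u,v),j in zip(B,J)]
def w(p,j):
    c,s=np.cos(p[2]),np.sin(p[2]); return [p[0]+c*j[0]-s*j[1],p[1]+s*j[0]+c*j[1],j[2]]
f=lambda p:np.ravel([proj(o[0],w(p,o[2]))-o[1] for o in obs])
if __name__=='__main__':
    for o in obs: print(o[0],o[2],ray(o[0],*o[1],15).round(1))
    r=least_squares(f,[600,-50,0]); print(r.x,np.degrees(r.x[2])); print(r.fun.reshape(-1,2).round(2))
    p=r.x
    print('knob',w(p,(0,-115,58)))
    for u,v,z in [(432,187,43),(550,184,43),(443,352,43),(570,350,43)]:
        X=ray('scene0',255+u/5.4-.4,130+v/5.4-.4,z); c,s=np.cos(p[2]),np.sin(p[2]); d=X[:2]-p[:2]; print('foot scene jig',c*d[0]+s*d[1],-s*d[0]+c*d[1])
    for u,v,z in [(252,238,43),(182,308,43),(436,318,43),(373,396,43)]:
        X=ray('side0',240+u/3.7-.4,170+v/3.7-.4,z); d=X[:2]-p[:2]; print('foot side jig',c*d[0]+s*d[1],-s*d[0]+c*d[1])
    for a,b in [((182,255),(180,328))]:
        X=[ray('scene0',255+u/5.4-.4,130+v/5.4-.4,68) for u,v in (a,b)]; print(X)
E
python3 fit.py
```

```text
scene0 (-175, -172, 15) [374.2 -59.9  15. ]
scene0 (-175, 117, 15) [456.2 219.4  15. ]
scene0 (95, -172, 15) [ 631.  -133.7   15. ]
scene0 (95, 117, 15) [712.7 143.8  15. ]
side0 (-175, -172, 15) [373.5 -57.   15. ]
side0 (-175, 117, 15) [453.9 218.4  15. ]
side0 (95, -172, 15) [ 628.4 -132.2   15. ]
side0 (95, 117, 15) [710.3 142.   15. ]
[ 5.88300570e+02  5.72544752e+01 -2.86417823e-01] -16.410532462458523
[[ 0.3  -0.66]
 [-0.47 -0.59]
 [-0.35  0.03]
 [-0.41  0.06]
 [ 0.84 -0.24]
 [ 0.19  0.34]
 [-0.75 -0.7 ]
 [-1.19 -0.01]]
knob [np.float64(555.8110232506714), np.float64(-53.06066129550535), 58]
foot scene jig -78.84927739552393 16.090592889749516
foot scene jig -79.0211212708781 79.46329033047529
foot scene jig 29.547932230647355 16.03017907704535
foot scene jig 30.17099783427981 80.426342413922
foot side jig 28.21403006586045 17.986364055939
foot side jig 28.008626022149212 82.08244340360682
foot side jig -82.31006644270556 18.703861652593982
foot side jig -82.07136474648334 81.92554459115402
[array([539.21704783, -48.65874024,  68.        ]), array([583.20054916, -61.8894168 ,  68.        ])]
```

Choices for "board": the pale striped blank at scene (348,180), the turquoise decoy at (403,143) and the turquoise decoy at (207,258). The crop shows the pale blank with its dark stripe lying beside the fence, so I take that one. The bed corners and feet fit the given sizes to about 2 mm. The jig is at (588, 57), turned -16.4°, with the board about 26 mm short of the stop.

```bash
R=1; python3 -m pendant '[0.043,0.144,0,0,0,0.075,0.043,0.144,0,0,0,0.075,0.043,0.144,0,0,0,0.075,0.043,0.144,0,0,0,0.075,0.043,0.144,0,0,0,0.075,0.043,0.144,0,0,0,0.075,0.043,0.144,0,0,0,0.075,0.043,0.144,0,0,0,0.075]' 0.18 30
python3 -c "
from h import *
s=read_state();print(s['q'].round(2))"
```

```text
t: 0.95
tcp_pos: [370.8, -209.3, 226.1]
tcp_rot: [-0.002, 0.678, 0.735, -0.0]
force: [1.0, 0.6, -0.6]
opening: 0.409
[-0.68 -0.22  2.06 -0.    1.31 -0.76]
```

```bash
python3 -m pendant '[0.044,0.145,0,0,0,0.075,0.044,0.145,0,0,0,0.075,0.044,0.145,0,0,0,0.075,0.044,0.145,0,0,0,0.075,0.044,0.145,0,0,0,0.075,0.044,0.145,0,0,0,0.075,0.044,0.145,0,0,0,0.075,0.044,0.145,0,0,0,0.075]'
cat > st.py <<'E'
from h import *
import sys
p=[588.3,57.25,-0.2864]
def jig(X):
    c,s=np.cos(p[2]),np.sin(p[2]); d=np.array(X)[:2]-p[:2]; return np.array([c*d[0]+s*d[1],-s*d[0]+c*d[1],X[2]])
if __name__=='__main__':
    from scipy.spatial.transform import Rotation as Ro
    s=read_state(); w,x,y,z=s['tcp_rot']; M=Ro.from_quat([x,y,z,w]).as_matrix()
    c,sn=np.cos(p[2]),np.sin(p[2])
    f=s['force']
    print('t',round(s['t'],2),'jig',jig(s['tcp_pos']).round(1),'yaw-y vs jig-y deg',round((np.degrees(np.arctan2(M[1,1],M[0,1])-p[2])-90+90)%180-90,2),'tilt',M[:2,2].round(4),'Fjig',np.round([c*f[0]+sn*f[1],-sn*f[0]+c*f[1],f[2]],2),'M',s['moment'].round(3),'q6',s['q'][5].round(3),'op',round(s['opening'],3))
E
python3 st.py
```

```text
t: 1.75
tcp_pos: [476.1, 154.4, 225.6]
tcp_rot: [0.001, 0.144, 0.99, -0.001]
force: [0.4, -0.6, 0.8]
opening: 0.409
t 1.75 jig [-135.1   61.5  225.6] yaw-y vs jig-y deg -0.18 tilt [ 0.001  -0.0017] Fjig [ 0.55 -0.49  0.76] M [-0.035  0.006 -0.015] q6 -1.106 op 0.409
```

```bash
python3 -m pendant '[0.003,-0.02,-0.1,0,0,0,0.002,-0.02,-0.13,0,0,0,0,0,-0.1,0,0,0,0,0,-0.05,0,0,0,0,0,0,0,0,0,0,0,0,0,0,0,0,0,0,0,0,0,0,0,0,0,0,0]'
python3 st.py; python3 -c "
from h import *
save('wrist','w1')"
```

```text
t: 2.55
tcp_pos: [479.3, 150.8, 110.7]
tcp_rot: [0.003, 0.136, 0.991, 0.001]
force: [-0.5, -0.7, 0.6]
opening: 0.41
t 2.55 jig [-131.    58.9  110.7] yaw-y vs jig-y deg 0.75 tilt [0.0072 0.0017] Fjig [-0.24 -0.85  0.55] M [-0.037  0.003  0.004] q6 -1.133 op 0.41
```

View pics/w1.png

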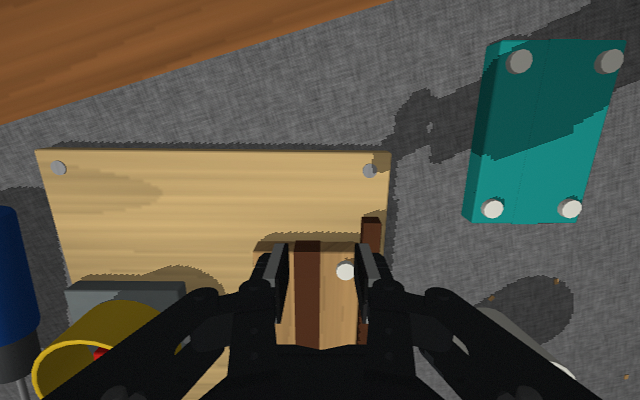

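```bash
python3 -c "
from st import *
for u,v,z in [(258,250,37),(283,241,37),(361,240,37),(36,150,15),(391,152,15),(361,217,31)]: print(u,v,jig(ray('w1',u,v,z)).round(1))"
python3 -m pendant '[-0.008,-0.026,-0.1,0,0,-0.006,0,0,-0.1,0,0,0,0,0,-0.055,0,0,0,0,0,0,0,0,0,0,0,0,0,0,0,0,0,0,0,0,0,0,0,0,0,0,0,0,0,0,0,0,0]'
python3 st.py; python3 -c "
from h import *
save('side','s2')
a=cv2.imread('pics/s2.png')[170:330,240:450]; cv2.imwrite('pics/c3.png',cv2.resize(a,None,fx=3.7,fy=3.7,interpolation=cv2.INTER_CUBIC))"
```

```text
258 250 [-98.    7.5  37. ]
283 241 [-106.3   28.    37. ]
361 240 [-107.9   90.8   37. ]
36 150 [-173.9 -171.1   15. ]
391 152 [-175.6  114.4   15. ]
361 217 [-125.4   90.7   31. ]
t: 3.4
tcp_pos: [487.3, 144.1, 43.7]
tcp_rot: [0.015, 0.143, 0.99, 0.005]
force: [0.5, -0.5, -0.5]
opening: 0.411
t 3.4 jig [-121.4   54.8   43.7] yaw-y vs jig-y deg 0.03 tilt [0.0306 0.0051] Fjig [ 0.66 -0.36 -0.5 ] M [ 0.03   0.005 -0.043] q6 -1.136 op 0.411
```

View pics/c3.png

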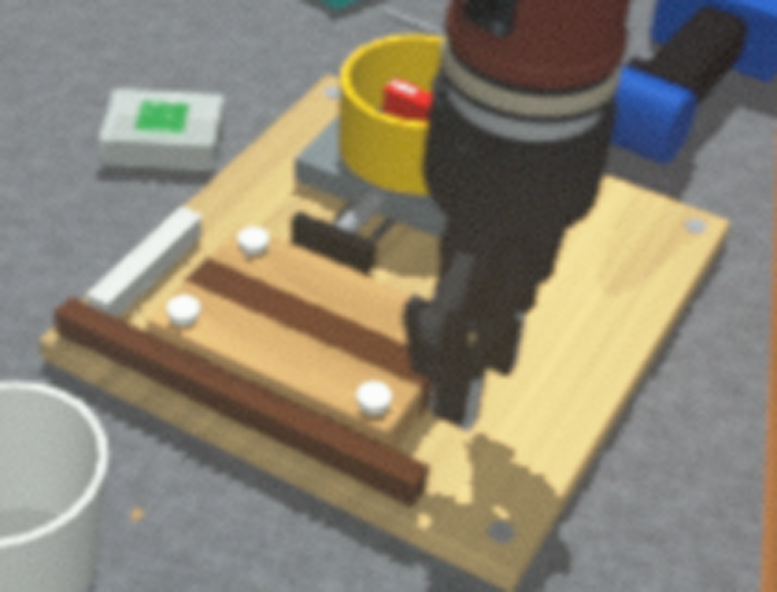

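```bash
python3 -c "
from h import *
s=read_state();print(s['q'].round(3),s['joint_velocities'].round(3),s['tcp_rot'])"
```

```text
[ 1.490e-01  2.040e-01  2.030e+00  1.000e-03  8.770e-01 -1.136e+00] [-0.     0.005  0.     0.    -0.002  0.001] [0.01499714 0.14252187 0.98966644 0.0047901 ]
```

```bash
python3 -m pendant '[-0.007,-0.005,-0.012,-0.0015,0.008,0,-0.007,-0.005,-0.012,-0.001,0.008,0,0,0,-0.012,0,0,0,0,0,-0.012,0,0,0,0,0,-0.012,0,0,0,0,0,-0.012,0,0,0,0,0,0,0,0,0,0,0,0,0,0,0]'
python3 st.py
```

```text
t: 4.25
tcp_pos: [482.8, 140.9, 20.2]
tcp_rot: [-0.002, 0.143, 0.99, -0.0]
force: [0.7, 0.0, -0.2]
opening: 0.413
t 4.25 jig [-124.9   50.4   20.2] yaw-y vs jig-y deg 0.02 tilt [-0.0042 -0.0002] Fjig [ 0.65  0.24 -0.21] M [ 0.087 -0.026  0.022] q6 -1.141 op 0.413
```

```bash
python3 -m pendant '[0.0096,-0.0028,0,0,0,0,0.0096,-0.0028,0,0,0,0,0.0096,-0.0028,0,0,0,0,0.0096,-0.0028,0,0,0,0,0.0096,-0.0028,0,0,0,0,0.0096,-0.0028,0,0,0,0,0.0096,-0.0028,0,0,0,0,0.0096,-0.0028,0,0,0,0]'
python3 st.py
```

```text
t: 5.05
tcp_pos: [504.8, 134.4, 20.4]
tcp_rot: [-0.006, 0.143, 0.99, -0.0]
force: [-3.9, 1.3, 2.6]
opening: 0.411
t 5.05 jig [-101.9   50.4   20.4] yaw-y vs jig-y deg -0.01 tilt [-0.0111  0.0009] Fjig [-4.15  0.15  2.6 ] M [ 0.23   0.594 -0.01 ] q6 -1.162 op 0.411
```

```bash
python3 -m pendant '[0.0064,-0.0019,0,0,0.001,0,0.0064,-0.0019,0,0,0.001,0,0.0064,-0.0019,0,0,0.001,0,0.0064,-0.0019,0,0,0,0,0.0064,-0.0019,0,0,0,0,0.0064,-0.0019,0,0,0,0,0.0064,-0.0019,0,0,0,0,0.0064,-0.0019,0,0,0,0]'
python3 st.py; python3 -c "
from h import *
save('scene','s3')
a=cv2.imread('pics/s3.png')[130:240,255:400]; cv2.imwrite('pics/c4.png',cv2.resize(a,None,fx=5.4,fy=5.4,interpolation=cv2.INTER_CUBIC))"
```

```text
t: 5.85
tcp_pos: [519.5, 129.7, 20.2]
tcp_rot: [-0.011, 0.143, 0.99, -0.001]
force: [-3.7, 0.9, 3.4]
opening: 0.407
t 5.85 jig [-86.4  50.1  20.2] yaw-y vs jig-y deg -0.01 tilt [-0.0221  0.001 ] Fjig [-3.81 -0.19  3.4 ] M [0.106 0.614 0.032] q6 -1.175 op 0.407
```

View pics/c4.png

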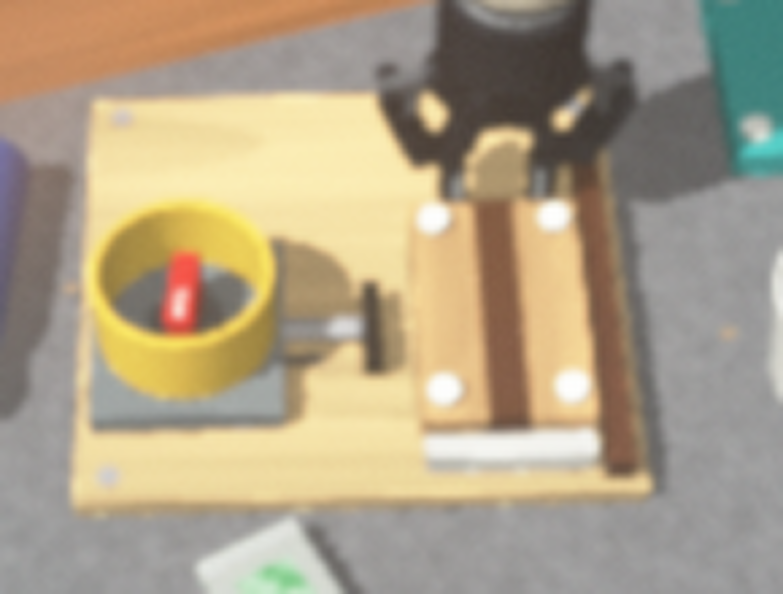

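```bash
python3 -c "
from st import *
for u,v in [(433,217),(553,215),(444,387),(571,384)]: print(jig(ray('s3',255+u/5.4-.4,130+v/5.4-.4,43)).round(1))"
python3 -m pendant '[0.0032,-0.0009,0,0,0.003,0,0.0032,-0.0009,0,0,0.003,0,0.0032,-0.0009,0,0,0.002,0,0,0,0,0,0,0,0,0,0,0,0,0,0,0,0,0,0,0,0,0,0,0,0,0,0,0,0,0,0,0]'
python3 st.py
```

```text
[-58.2  15.6  43. ]
[-57.7  79.3  43. ]
[51.  15.4 43. ]
[51.  79.1 43. ]
t: 6.7
tcp_pos: [523.7, 128.5, 20.1]
tcp_rot: [-0.019, 0.143, 0.99, -0.002]
force: [-3.6, 0.8, 3.3]
opening: 0.412
t 6.7 jig [-82.1  50.1  20.1] yaw-y vs jig-y deg -0.0 tilt [-0.0378  0.0007] Fjig [-3.69 -0.23  3.3 ] M [0.141 0.483 0.026] q6 -1.18 op 0.412
```

```bash
python3 -m pendant '[0.0032,-0.0009,0,0,-0.005,0,0.0032,-0.0009,0,0,-0.005,0,0,0,0,0,-0.004,0,0,0,0,0,0,0,0,0,0,0,0,0,0,0,0,0,0,0,0,0,0,0,0,0,0,0,0,0,0,0]'
python3 st.py;
```

```text
t: 7.5
tcp_pos: [524.2, 128.5, 19.6]
tcp_rot: [-0.005, 0.143, 0.99, -0.0]
force: [-3.6, 1.2, 2.5]
opening: 0.412
t 7.5 jig [-81.6  50.2  19.6] yaw-y vs jig-y deg -0.03 tilt [-0.0108  0.0015] Fjig [-3.79  0.17  2.49] M [ 0.195  0.476 -0.067] q6 -1.177 op 0.412
```

```bash
python3 -m pendant '[0.0032,-0.0009,0,0,0,0,0.0032,-0.0009,0,0,0,0,0,0,0,0,0,0,0,0,0,0,0,0,0,0,0,0,0,0,0,0,0,0,0,0,0,0,0,0,0,0,0,0,0,0,0,0]'
python3 st.py;python3 -c "
from h import *
save('scene','s4')
a=cv2.imread('pics/s4.png')[130:240,255:400]; cv2.imwrite('pics/c5.png',cv2.resize(a,None,fx=5.4,fy=5.4,interpolation=cv2.INTER_CUBIC))"
```

```text
t: 8.3
tcp_pos: [524.1, 128.5, 19.6]
tcp_rot: [-0.008, 0.143, 0.99, -0.0]
force: [-3.9, 1.7, 2.2]
opening: 0.41
t 8.3 jig [-81.7  50.2  19.6] yaw-y vs jig-y deg -0.05 tilt [-0.0166  0.0024] Fjig [-4.25  0.53  2.18] M [ 0.224  0.516 -0.037] q6 -1.179 op 0.41
```

View pics/c5.png

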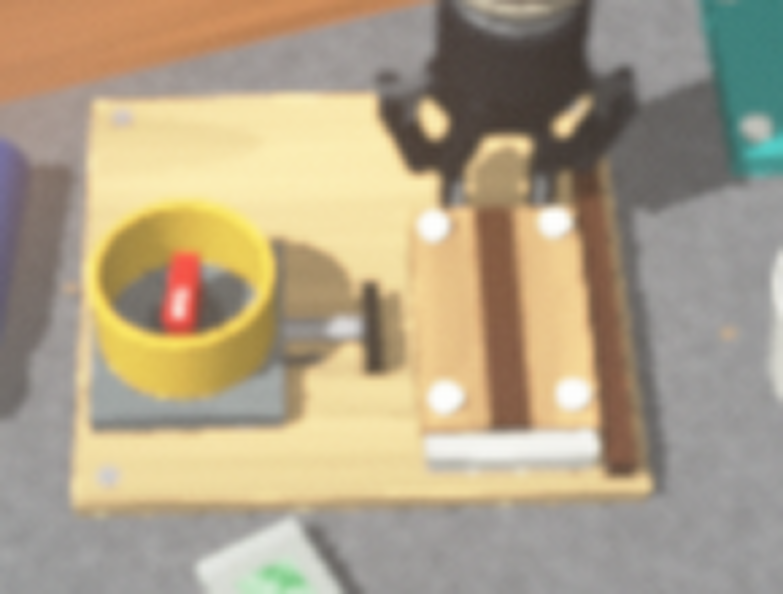

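```bash
python3 -c "
from st import *
for u,v in [(433,226),(553,223),(445,396),(572,393)]: print(jig(ray('s4',255+u/5.4-.4,130+v/5.4-.4,43)).round(1))"
python3 -m pendant '[0.0064,-0.0019,0,0,-0.004,0,0.0064,-0.0019,0,0,-0.004,0,0.008,-0.0024,0,0,0,0,0.008,-0.0024,0,0,0,0,0.008,-0.0024,0,0,0,0,0.008,-0.0024,0,0,0,0,0.008,-0.0024,0,0,0,0,0.008,-0.0024,0,0,0,0]'
python3 st.py
```

```text
[-52.1  15.2  43. ]
[-52.3  78.8  43. ]
[56.5 15.6 43. ]
[56.5 79.1 43. ]
t: 9.15
tcp_pos: [523.7, 128.4, 18.1]
tcp_rot: [-0.023, 0.144, 0.989, 0.002]
force: [-8.9, 3.8, 7.2]
opening: 0.412
t 9.15 jig [-82.1  50.   18.1] yaw-y vs jig-y deg -0.12 tilt [-0.0443  0.0102] Fjig [-9.61  1.09  7.24] M [0.531 1.33  0.035] q6 -1.192 op 0.412
```

```bash
python3 -m pendant '[-0.016,0.0047,0,0,0,0,-0.032,0.0094,0,0,0,0,-0.032,0.0094,0,0.004,-0.01,0,0,0,0,0.001,-0.01,0,0,0,0.05,0,0,0,0,0,0.1,0,0,0,0,0,0.1,0,0,0,0,0,0.1,0,0,0]'
python3 st.py
```

```text
t: 9.95
tcp_pos: [500.1, 133.7, 125.1]
tcp_rot: [0.001, 0.143, 0.99, 0.009]
force: [0.5, -0.7, 0.2]
opening: 0.406
t 9.95 jig [-106.2   48.4  125.1] yaw-y vs jig-y deg -0.08 tilt [0.0041 0.0167] Fjig [ 0.67 -0.57  0.17] M [ 0.046 -0.02   0.025] q6 -1.176 op 0.406
```

```bash
python3 -m pendant '[0.026,-0.1,0.04,-0.008,0.002,0,0.031,-0.105,0,0,0,0,0.031,-0.105,0,0,0,0,0.031,-0.105,0,0,0,0,0.031,-0.105,0,0,0,0,0.031,-0.105,0,0,0,0,0,0,0,0,0,0,0,0,0,0,0,0]'
python3 st.py; python3 -c "
from h import *
save('wrist','w5');save('scene','s5')"
```

```text
t: 10.75
tcp_pos: [570.2, -63.5, 159.8]
tcp_rot: [0.02, 0.143, 0.99, -0.0]
force: [-0.3, 0.7, 0.1]
opening: 0.408
t 10.75 jig [  16.8 -121.   159.8] yaw-y vs jig-y deg -0.02 tilt [ 0.0404 -0.0061] Fjig [-0.51  0.55  0.09] M [-0.012  0.011  0.022] q6 -1.521 op 0.408
```

View pics/w5.png

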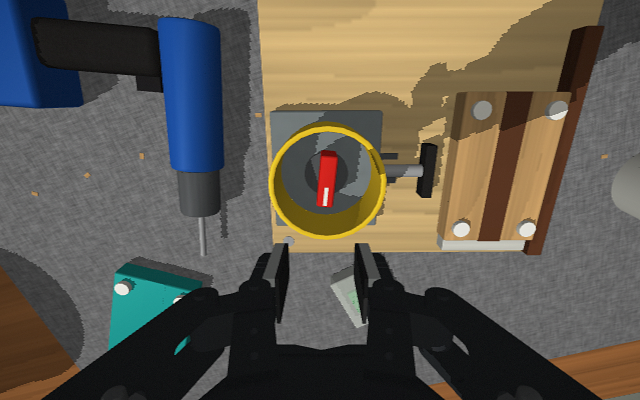

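```bash
python3 -c "
from st import *
for u,v,z in [(328,182,80),(327,179,68),(328,151,68),(325,207,68),(269,183,80),(387,183,80),(328,125,80),(328,239,80)]:
  X=ray('w5',u,v,z);print(u,v,X.round(1),jig(X).round(1))"; python3 st.py
```

```text
328 182 [552.1 -52.9  80. ] [  -3.6 -115.9   80. ]
327 179 [552.7 -53.6  68. ] [  -2.8 -116.4   68. ]
328 151 [531.1 -46.6  68. ] [ -25.6 -115.7   68. ]
325 207 [575.6 -62.   68. ] [  21.5 -118.    68. ]
269 183 [539.8 -97.   80. ] [  -2.9 -161.6   80. ]
387 183 [565.9  -9.2  80. ] [ -2.7 -70.1  80. ]
328 125 [510.9 -41.1  80. ] [ -46.4 -116.2   80. ]
328 239 [599.2 -66.5  80. ] [  45.4 -115.6   80. ]
t 10.85 jig [  16.4 -120.1  159.7] yaw-y vs jig-y deg 0.09 tilt [ 0.0405 -0.0062] Fjig [-0.1  -0.35 -0.62] M [-0.001  0.07  -0.012] q6 -1.521 op 0.412
```

```bash
python3 -m pendant '[-0.017,0.011,-0.04,0.001,0.007,0,-0.017,0.011,-0.04,0.001,0.007,0,-0.017,0.011,-0.04,0.001,0.006,0,0,0,-0.04,0,0,0,0,0,0,0,0,0,0,0,0,0,0,0,0,0,0,0,0,0,0,0,0,0,0,0]'
python3 st.py; python3 -c "
from h import *
save('wrist','w6')"
```

```text
t: 11.65
tcp_pos: [550.1, -46.9, 105.1]
tcp_rot: [-0.005, 0.139, 0.99, 0.0]
force: [-0.3, -0.4, -0.2]
opening: 0.408
t 11.65 jig [  -7.2 -110.7  105.1] yaw-y vs jig-y deg 0.43 tilt [-0.0088  0.0021] Fjig [-0.14 -0.42 -0.21] M [-0.005  0.001  0.038] q6 -1.504 op 0.408
```

View pics/w6.png

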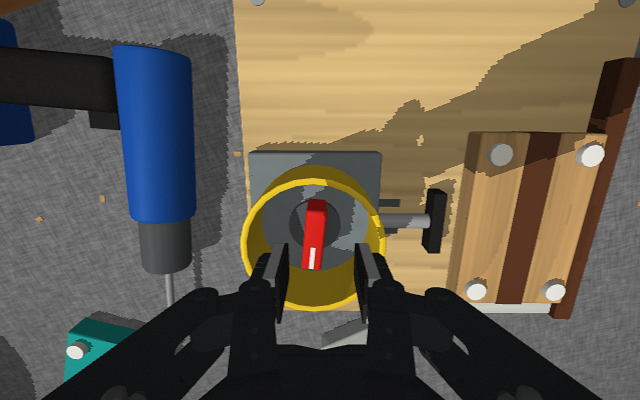

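```bash
python3 -c "
from st import *
for u,v,z in [(313.5,238,80),(314,234,68),(317,200,68),(312,269,68)]:
  X=ray('w6',u,v,z);print(u,v,X.round(1),jig(X).round(1))"; 
python3 -m pendant '[0.007,-0.01,0,-0.0005,-0.002,-0.002,0.004,-0.006,0,0,-0.002,-0.001,0,0,0,0,0,0,0,0,0,0,0,0,0,0,0,0,0,0,0,0,0,0,0,0,0,0,0,0,0,0,0,0,0,0,0,0]'
python3 st.py; python3 -c "
from h import *
save('wrist','w7')"
```

```text
313.5 238 [547.8 -51.9  80. ] [  -8.  -116.2   80. ]
314 234 [550.1 -52.6  68. ] [  -5.6 -116.2   68. ]
317 200 [528.1 -44.1  68. ] [ -29.1 -114.2   68. ]
312 269 [574.7 -61.3  68. ] [  20.5 -117.6   68. ]
t: 12.5
tcp_pos: [555.4, -53.1, 107.2]
tcp_rot: [0.002, 0.143, 0.99, 0.0]
force: [-0.0, 0.2, -0.1]
opening: 0.409
t 12.5 jig [  -0.4 -115.1  107.2] yaw-y vs jig-y deg -0.0 tilt [0.004 0.   ] Fjig [-0.09  0.18 -0.12] M [-0.024  0.004  0.016] q6 -1.507 op 0.409
```

View pics/w7.png

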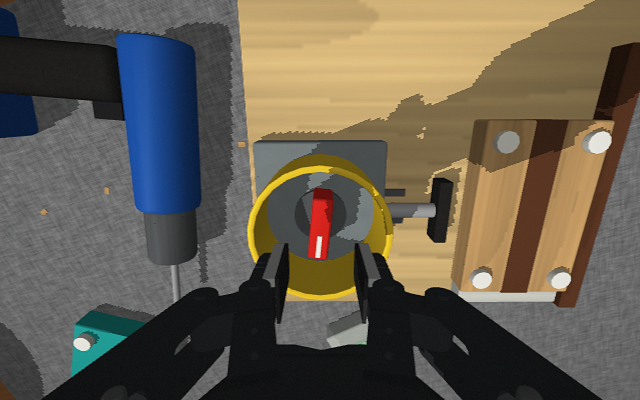

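```bash
python3 -c "
from st import *
for u,v,z in [(320,227,80),(320,224,68),(323,189,68),(318,259,68)]:
  X=ray('w7',u,v,z);print(u,v,X.round(1),jig(X).round(1))
X=ray('w7',254,140,32);print(jig(X));X=ray('w7',387,141,32);print(jig(X), 'exp -50,-170 / -60')
print(jig(ray('w7',482,279,43)), jig(ray('w7',561,281,43)), jig(ray('w7',508,142,43)),jig(ray('w7',599,142,43)))"
```

```text
320 227 [548.3 -52.4  80. ] [  -7.4 -116.5   80. ]
320 224 [550.9 -53.3  68. ] [  -4.6 -116.6   68. ]
323 189 [528.5 -44.6  68. ] [ -28.6 -114.6   68. ]
318 259 [575.4 -62.   68. ] [  21.3 -118.    68. ]
[ -56.0605134  -164.66742911   32.        ]
[-55.23355698 -67.69707525  32.        ] exp -50,-170 / -60
[52.95617182 13.56815524 43.        ] [54.8738612  77.58785226 43.        ] [-55.53185071  13.78418141  43.        ] [-55.45997191  76.86676923  43.        ]
```

```bash
python3 -m pendant '[0,0,-0.02,0,0.001,0,0,0,-0.02,0,0,0,0,0,-0.02,0,0,0,0,0,-0.02,0,0,0,0,0,-0.02,0,0,0,0,0,-0.02,0,0,0,0,0,0,0,0,0,0,0,0,0,0,0]'
python3 st.py
```

```text
t: 13.35
tcp_pos: [554.2, -52.7, 66.4]
tcp_rot: [-0.001, 0.143, 0.99, 0.0]
force: [-0.6, 0.4, -0.8]
opening: 0.404
t 13.35 jig [  -1.7 -115.1   66.4] yaw-y vs jig-y deg 0.01 tilt [-0.0009  0.0007] Fjig [-0.67  0.23 -0.76] M [0.009 0.002 0.017] q6 -1.506 op 0.404
```

```bash
python3 -m pendant '[0,0,-0.02,0,0,0,0,0,-0.02,0,0,0,0,0,-0.018,0,0,0,0,0,-0.012,0,0,0,0,0,0,0,0,0,0,0,0,0,0,0,0,0,0,0,0,0,0,0,0,0,0,0]'
python3 st.py;python3 -c "
from h import *
save('wrist','w8')"
```

```text
t: 14.15
tcp_pos: [554.8, -52.9, 44.2]
tcp_rot: [0.0, 0.143, 0.99, 0.0]
force: [-0.5, -0.3, 0.7]
opening: 0.408
t 14.15 jig [  -1.  -115.1   44.2] yaw-y vs jig-y deg 0.01 tilt [0.0003 0.0004] Fjig [-0.36 -0.46  0.73] M [-0.016 -0.045 -0.002] q6 -1.506 op 0.408
```

View pics/w8.png

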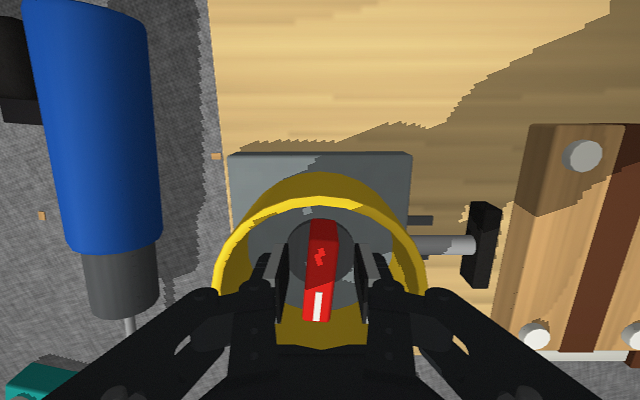

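```bash
python3 -m pendant '[0,0,0,0,0,0,0,0,0,0,0,0,0,0,0,0,0,0,0,0,0,0,0,0,0,0,0,0,0,0,0,0,0,0,0,0,0,0,0,0,0,0,0,0,0,0,0,0]' 1 50
python3 st.py
```

```text
t: 15.0
tcp_pos: [555.0, -53.7, 44.8]
tcp_rot: [0.001, 0.142, 0.99, -0.001]
force: [-1.6, -0.6, 0.2]
opening: 0.152
t 15.0 jig [  -0.6 -115.9   44.8] yaw-y vs jig-y deg 0.1 tilt [ 0.0011 -0.0015] Fjig [-1.32 -1.04  0.19] M [-0.172  0.028  0.105] q6 -1.507 op 0.152
```

```bash
python3 -m pendant '[0,0,0,0,0,-0.025,0,0,0,0,0,-0.025,0,0,0,0,0,-0.025,0,0,0,0,0,-0.025,0,0,0,0,0,-0.025,0,0,0,0,0,-0.025,0,0,0,0,0,-0.025,0,0,0,0,0,-0.025]'
python3 st.py
```

```text
t: 15.8
tcp_pos: [555.2, -53.5, 44.8]
tcp_rot: [0.001, 0.341, 0.94, -0.001]
force: [0.1, -0.8, -0.2]
opening: 0.153
t 15.8 jig [  -0.5 -115.6   44.8] yaw-y vs jig-y deg -23.48 tilt [ 0.0005 -0.0026] Fjig [ 0.29 -0.71 -0.25] M [-0.041 -0.031  0.245] q6 -1.093 op 0.153
```

```bash
python3 -m pendant '[0,0,0,0,0,-0.025,0,0,0,0,0,-0.025,0,0,0,0,0,-0.025,0,0,0,0,0,-0.025,0,0,0,0,0,-0.025,0,0,0,0,0,-0.025,0,0,0,0,0,-0.025,0,0,0,0,0,-0.025]'
python3 st.py; python3 -c "
from h import *
save('wrist','w9')"
```

```text
t: 16.6
tcp_pos: [555.3, -53.4, 44.8]
tcp_rot: [0.001, 0.526, 0.85, -0.002]
force: [-0.7, -0.3, -0.6]
opening: 0.152
t 16.6 jig [  -0.4 -115.4   44.8] yaw-y vs jig-y deg -47.1 tilt [-0.0005 -0.0036] Fjig [-0.61 -0.51 -0.61] M [-0.085 -0.017  0.236] q6 -0.679 op 0.152
```

View pics/w9.png

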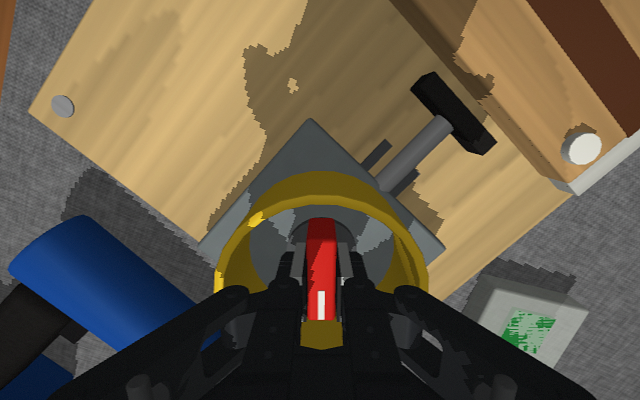

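```bash
python3 -c "
from st import *
for u,v,z in [(438,74,33),(495,142,33),(470,110,35),(550,166,37),(480,88,37),(569,193,15)]:
  X=ray('w9',u,v,z);print(u,v,jig(X).round(1))"
```

```text
438 74 [-22.2  -9.5  33. ]
495 142 [ 24.2 -10.6  33. ]
470 110 [  1.6 -10.1  35. ]
550 166 [52.9 -0.1 37. ]
480 88 [-3.6 -1.2 37. ]
569 193 [90.8  7.1 15. ]
```

```bash
python3 -m pendant '[0,0,0,0,0,-0.025,0,0,0,0,0,-0.025,0,0,0,0,0,-0.025,0,0,0,0,0,-0.025,0,0,0,0,0,-0.025,0,0,0,0,0,-0.025,0,0,0,0,0,-0.025,0,0,0,0,0,-0.025]'
python3 st.py
python3 -m pendant '[0,0,0,0,0,-0.02,0,0,0,0,0,-0.02,0,0,0,0,0,-0.02,0,0,0,0,0,-0.02,0,0,0,0,0,-0.02,0,0,0,0,0,-0.02,0,0,0,0,0,-0.02,0,0,0,0,0,-0.02]'
python3 st.py; python3 -c "
from h import *
save('wrist','w10')"
```

```text
t: 17.45
tcp_pos: [555.6, -53.3, 44.8]
tcp_rot: [0.001, 0.687, 0.727, -0.002]
force: [-0.4, -0.7, -0.1]
opening: 0.153
t 17.45 jig [-1.000e-01 -1.153e+02  4.480e+01] yaw-y vs jig-y deg -70.37 tilt [-0.0015 -0.0041] Fjig [-0.2  -0.79 -0.05] M [-0.092 -0.032  0.273] q6 -0.272 op 0.153
t: 18.25
tcp_pos: [555.8, -53.3, 44.8]
tcp_rot: [0.001, 0.795, 0.607, -0.002]
force: [-0.6, -0.5, 0.1]
opening: 0.158
t 18.25 jig [ 1.000e-01 -1.153e+02  4.480e+01] yaw-y vs jig-y deg -88.82 tilt [-0.0026 -0.0045] Fjig [-0.48 -0.66  0.07] M [-0.07  -0.042  0.203] q6 0.051 op 0.158
```

View pics/w10.png

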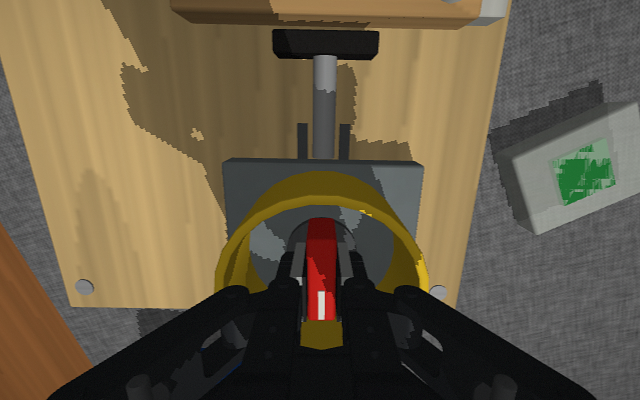

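```bash
python3 -c "
from st import *
for u,v,z in [(325,30,33),(325,30,35),(325,25,15),(325,14,37),(325,57,24),(325,57,16)]:
  X=ray('w10',u,v,z);print(u,v,jig(X).round(1))"
```

```text
325 30 [-0.4 -4.1 33. ]
325 30 [-0.4 -4.6 35. ]
325 25 [-0.3  2.3 15. ]
325 14 [-0.6  1.2 37. ]
325 57 [ -0.  -14.1  24. ]
325 57 [  0.  -12.8  16. ]
```

```bash
cat > sm.py <<'E'
from workcell import read_state
s=read_state();w,x,y,z=s['tcp_rot']
import numpy as np
print('ang',round(((0.2864*-1)+np.pi/2-(2*np.arctan2(y,x)-np.pi/2)+0)%np.pi,4),'Mz',round(s['moment'][2],3),'q6',round(s['q'][5],4),'e6',round(s['joint_efforts'][5],3),'w6',round(s['joint_velocities'][5],3))
E
python3 -m pendant '[0,0,0,0,0,-0.02,0,0,0,0,0,-0.02,0,0,0,0,0,-0.02,0,0,0,0,0,-0.02,0,0,0,0,0,-0.02,0,0,0,0,0,-0.02,0,0,0,0,0,-0.02,0,0,0,0,0,-0.02]'|sed -n 5p
python3 sm.py
python3 -m pendant '[0,0,0,0,0,-0.025,0,0,0,0,0,-0.025,0,0,0,0,0,-0.025,0,0,0,0,0,-0.025,0,0,0,0,0,0,0,0,0,0,0,0,0,0,0,0,0,0,0,0,0,0,0,0]'|sed -n 5p; python3 sm.py
python3 -m pendant '[0,0,0,0,0,0,0,0,0,0,0,0,0,0,0,0,0,0,0,0,0,0,0,0,0,0,0,0,0,0,0,0,0,0,0,-0.025,0,0,0,0,0,-0.025,0,0,0,0,0,-0.025]'|sed -n 5p
python3 sm.py
```

```text
opening: 0.153
ang 1.869 Mz 0.234 q6 0.3696 e6 -0.034 w6 0.392
opening: 0.151
ang 2.0675 Mz -0.212 q6 0.5669 e6 -0.159 w6 -0.004
opening: 0.153
ang 2.2173 Mz 0.228 q6 0.7172 e6 -0.104 w6 0.498
```

```bash
python3 -m pendant '[0,0,0,0,0,0,0,0,0,0,0,0,0,0,0,0,0,0,0,0,0,0,0,0,0,0,0,0,0,0,0,0,0,0,0,0,0,0,0,0,0,-0.025,0,0,0,0,0,-0.025]'|sed -n 5p
python3 sm.py; python3 -c "
from h import *
save('scene','s11')
a=cv2.imread('pics/s11.png')[130:240,255:400]; cv2.imwrite('pics/c11.png',cv2.resize(a,None,fx=5.4,fy=5.4,interpolation=cv2.INTER_CUBIC))"; python3 sm.py
```

```text
opening: 0.151
ang 2.3152 Mz 0.257 q6 0.8151 e6 -0.088 w6 0.493
ang 2.3168 Mz 0.042 q6 0.8167 e6 0.18 w6 -0.088
```

View pics/c11.png

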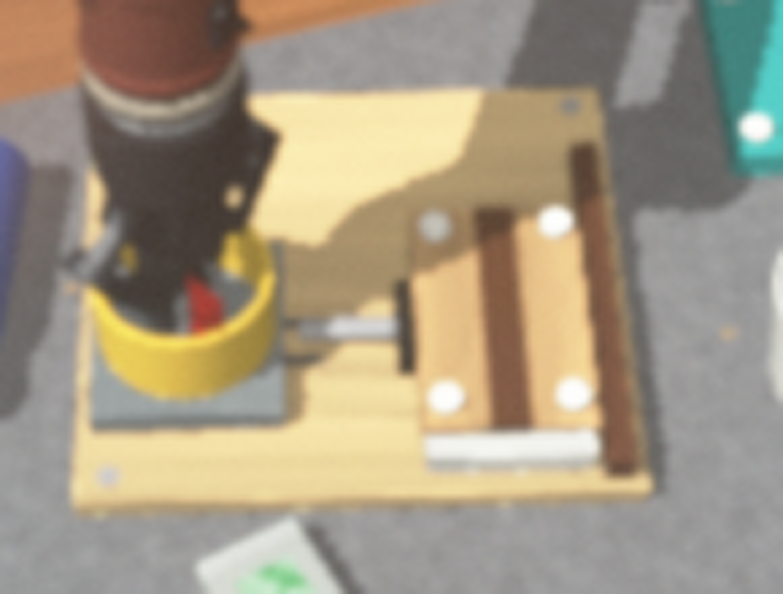

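```bash
python3 -m pendant '[0,0,0,0,0,0,0,0,0,0,0,0,0,0,0,0,0,0,0,0,0,0,0,0,0,0,0,0,0,0,0,0,0,0,0,0,0,0,0,0,0,-0.025,0,0,0,0,0,-0.025]'|sed -n 5p
python3 sm.py
```

```text
opening: 0.154
ang 2.4145 Mz 0.257 q6 0.9143 e6 -0.089 w6 0.494
```

```bash
python3 -m pendant '[0,0,0,0,0,0,0,0,0,0,0,0,0,0,0,0,0,0,0,0,0,0,0,0,0,0,0,0,0,0,0,0,0,0,0,0,0,0,0,0,0,-0.025,0,0,0,0,0,-0.025]'|sed -n 5p
python3 sm.py
```

```text
opening: 0.15
ang 2.513 Mz 0.229 q6 1.0125 e6 -0.087 w6 0.493
```

```bash
python3 -m pendant '[0,0,0,0,0,0,0,0,0,0,0,0,0,0,0,0,0,0,0,0,0,0,0,0,0,0,0,0,0,0,0,0,0,0,0,0,0,0,0,0,0,-0.025,0,0,0,0,0,-0.025]'|sed -n 5p
python3 sm.py; python3 -c "
from h import *
save('scene','s12');save('wrist','w12')
a=cv2.imread('pics/s12.png')[160:215,315:385]; cv2.imwrite('pics/c12.png',cv2.resize(a,None,fx=10,fy=10,interpolation=cv2.INTER_CUBIC))"; python3 sm.py
```

```text
opening: 0.156
ang 2.6108 Mz 0.24 q6 1.1103 e6 -0.052 w6 0.49
ang 2.6099 Mz -0.068 q6 1.1092 e6 0.099 w6 -0.023
```

View pics/w12.png

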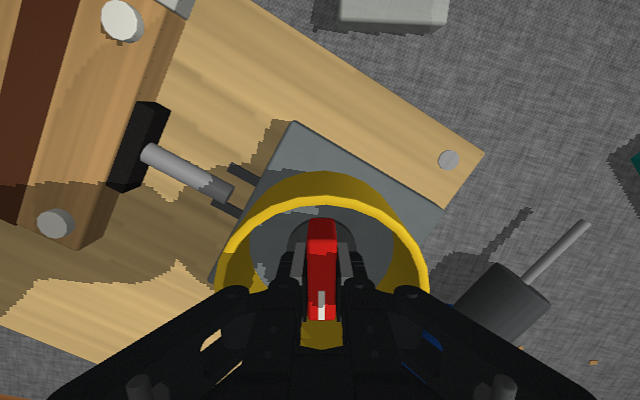

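View pics/c12.png

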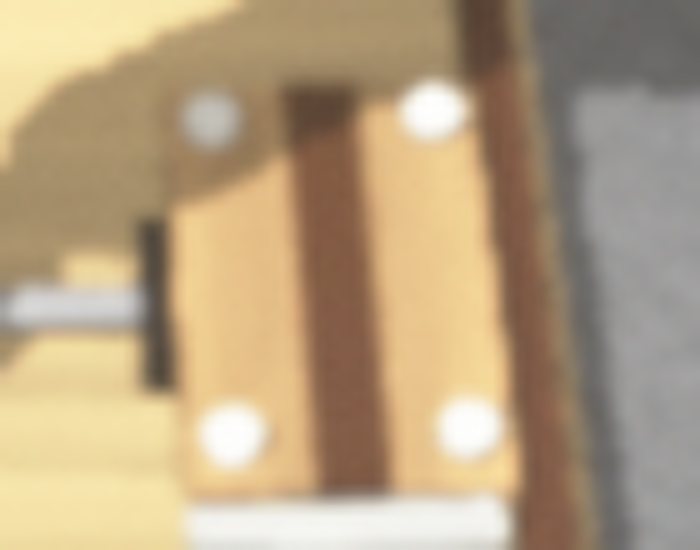

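```bash
python3 -m pendant '[0,0,0,0,0,0,0,0,0,0,0,0,0,0,0,0,0,0,0,0,0,0,0,0,0,0,0,0,0,0,0,0,0,0,0,0,0,0,0,0,0,-0.025,0,0,0,0,0,-0.025]'|sed -n 5p
python3 sm.py
```

```text
opening: 0.151
ang 2.7081 Mz 0.275 q6 1.207 e6 -0.017 w6 0.492
```

```bash
python3 -m pendant '[0,0,0,0,0,0,0,0,0,0,0,0,0,0,0,0,0,0,0,0,0,0,0,0,0,0,0,0,0,0,0,0,0,0,0,0,0,0,0,0,0,-0.025,0,0,0,0,0,-0.025]'|sed -n 5p
python3 sm.py
```

```text
opening: 0.151
ang 2.8053 Mz 0.335 q6 1.3043 e6 0.018 w6 0.491
```

```bash
python3 -m pendant '[0,0,0,0,0,0,0,0,0,0,0,0,0,0,0,0,0,0,0,0,0,0,0,0,0,0,0,0,0,0,0,0,0,0,0,0,0,0,0,0,0,0,0,0,0,0,0,-0.025]'|sed -n 5p
python3 sm.py; python3 -m pendant '[0,0,0,0,0,0,0,0,0,0,0,0,0,0,0,0,0,0,0,0,0,0,0,0,0,0,0,0,0,0,0,0,0,0,0,0,0,0,0,0,0,0,0,0,0,0,0,0]'|sed -n 5p; python3 sm.py; python3 st.py
```

```text
opening: 0.148
ang 2.8525 Mz 0.374 q6 1.3514 e6 -0.087 w6 0.512
opening: 0.151
ang 2.8506 Mz -0.013 q6 1.3492 e6 -0.051 w6 -0.001
t 27.25 jig [   0.8 -115.7   44.8] yaw-y vs jig-y deg 16.67 tilt [-0.0063 -0.0028] Fjig [ 0.14 -1.3   0.27] M [-0.181 -0.006 -0.013] q6 1.349 op 0.151
```

```bash
python3 -m pendant '[0,0,0,0,0,0,0,0,0,0,0,0,0,0,0,0,0,0,0,0,0,0,0,0,0,0,0,0,0,0,0,0,0,0,0,0,0,0,0,0,0,0,0,0,0,0,0,0]' 0.25; python3 st.py; python3 -c "
from h import *
save('wrist','w13')"
```

```text
t: 28.05
tcp_pos: [556.5, -52.9, 44.9]
tcp_rot: [0.001, 1.0, 0.003, -0.003]
force: [-0.3, -0.3, 0.4]
opening: 0.377
t 28.05 jig [   0.6 -114.7   44.9] yaw-y vs jig-y deg 16.71 tilt [-0.0063 -0.0014] Fjig [-0.22 -0.33  0.38] M [-0.008  0.009 -0.008] q6 1.349 op 0.377
```

View pics/w13.png

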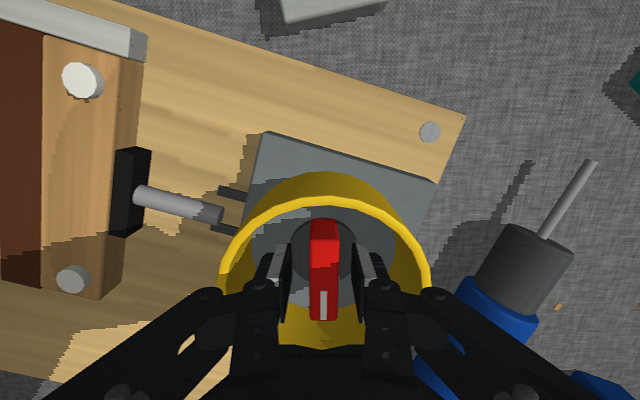

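The fingers are free of the knob (at pixel (322,270)) with clearance on both sides, and the pad is on the board at (130,190). Next I raise the gripper.

```bash
python3 -m pendant '[0,0,0.015,0,0,0,0,0,0.02,0,0,0,0,0,0.03,0,0,0,0,0,0.04,0,0,0,0,0,0.06,0,0,0,0,0,0.08,0,0,0,0,0,0.08,0,0,0,0,0,0,0,0,0]' ; python3 st.py
python3 -m pendant '[0,-0.05,0.1,0,0,0,0,-0.1,0.1,0,0,0,0,-0.1,0.05,0,0,0,0,-0.1,0,0,0,0,0,-0.1,0,0,0,0,0,-0.1,0,0,0,0,0,0,0,0,0,0,0,0,0,0,0,0]' ; python3 st.py
python3 -c "
from h import *
save('scene','s14');save('side','d14')
a=cv2.imread('pics/s14.png')[130:240,255:400]; cv2.imwrite('pics/c14.png',cv2.resize(a,None,fx=5.4,fy=5.4,interpolation=cv2.INTER_CUBIC))
a=cv2.imread('pics/d14.png')[170:330,240:450]; cv2.imwrite('pics/e14.png',cv2.resize(a,None,fx=3.7,fy=3.7,interpolation=cv2.INTER_CUBIC))"
```

```text
t: 28.9
tcp_pos: [556.9, -53.0, 151.4]
tcp_rot: [0.001, 1.0, 0.003, -0.002]
force: [0.4, -0.5, -0.5]
opening: 0.373
t 28.9 jig [   1.1 -114.7  151.4] yaw-y vs jig-y deg 16.71 tilt [-0.0032 -0.002 ] Fjig [ 0.57 -0.38 -0.49] M [ 0.102 -0.079  0.025] q6 1.348 op 0.373
t: 29.7
tcp_pos: [554.6, -222.7, 230.3]
tcp_rot: [0.002, 1.0, 0.004, -0.001]
force: [-0.5, -0.0, -0.4]
opening: 0.375
t 29.7 jig [  46.7 -278.1  230.3] yaw-y vs jig-y deg 16.85 tilt [-0.0018 -0.0031] Fjig [-0.46 -0.15 -0.35] M [-0.006 -0.032 -0.008] q6 1.067 op 0.375
```

View pics/c14.png

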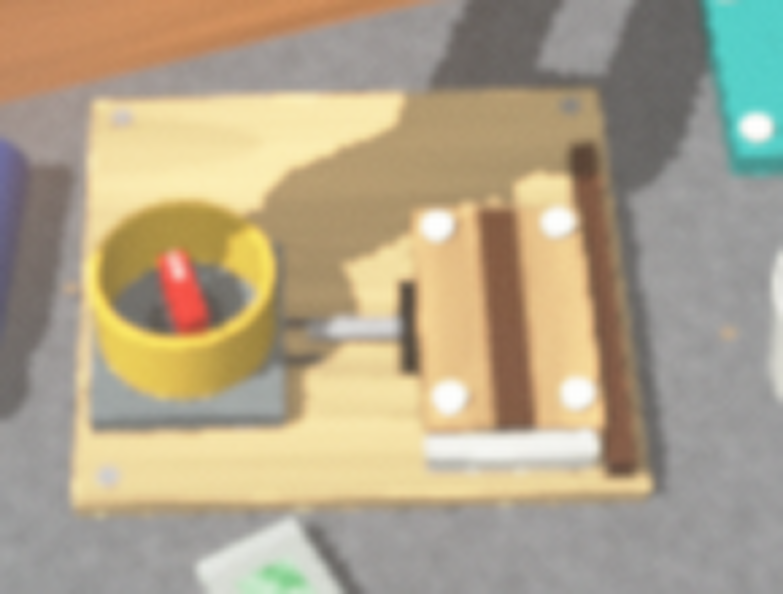

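View pics/e14.png

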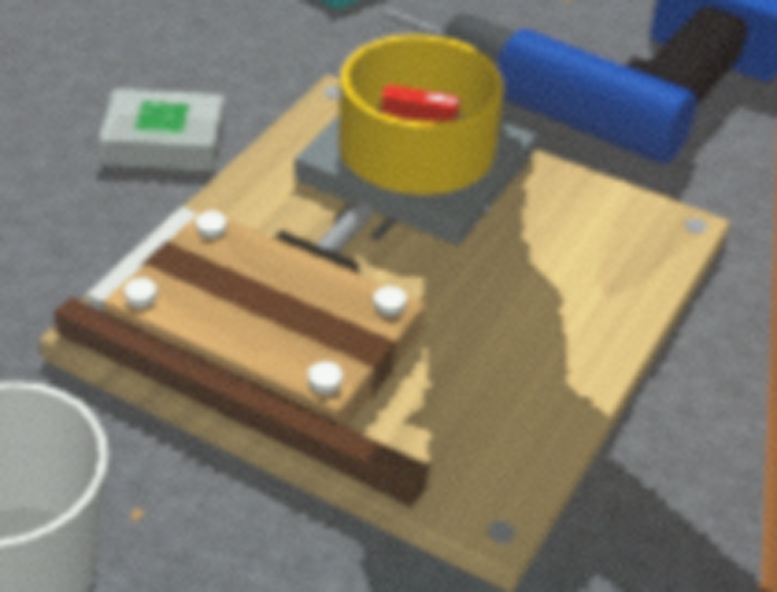

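```bash
python3 -m pendant '[0,0,0,0,0,0,0,0,0,0,0,0,0,0,0,0,0,0,0,0,0,0,0,0,0,0,0,0,0,0,0,0,0,0,0,0,0,0,0,0,0,0,0,0,0,0,0,0]'|tail -2; python3 -c "
from h import *
print(finish_job())"
```

```text
force: [-0.2, -0.3, 0.3]
opening: 0.375
the job is handed in; nothing more can be done
None
```

The board is home against the end stop and clamped at an estimated 15–16 N, and the job was handed in at about 30 s; no verdict was reported.

- **Sliding the board:** I pushed it along the fence with about 4 N. At the stop it stopped moving and the push rose to about 10 N.
- **Clamping:** I turned the knob about 2.85 rad clockwise in a single grip, with no re-gripping. The wrist joint's effort gave about 13.3 N just before the last step, and the angle added in that step makes it about 15.5 N. The wrist moment alone gave about 17 N, with noise of roughly ±4 N.
- **Last checks:** the final pictures show the board square in the corner, its feet still in the home position along the fence, and the pad on its edge. Tub and drill were not approached, and the fastener case looks unmoved. The arm was clear of everything, reading under 1 N.
- **What disagreed:** the scene camera put the board's centre about 2 mm past home. That is within the calibration error, and I trusted the felt contact with the stop instead.

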